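# Take tonight's contrast card out of the nursery card file

## Task

Lift the lever of the open card file so that its rings spring open, take the top card (the big one with the black and white pattern) off the posts and lay it flat, pattern up, on the bare nightstand top in front of the owl night light, not more than 10 cm from it. Then press the lever back down until the rings snap shut, without forcing it. Do not drop the card, and leave the owl, the nasal aspirator, the teether and the pacifier case where they are.

Things in the scene. Friction and masses are not known exactly. Their poses are not given: they have to be found in the camera images.
- file: Small lever arch card file of grey board, 334 x 166 mm, lying open and flat; fixed. Origin: underside, midway between its two posts. z up, +x to the spine and opened front cover, -x to the free edge of the back cover (62 mm from the origin). Covers 3 mm thick; steel base plate of the mechanism, top z = 6 mm, x -15 to 71 mm, y +-60 mm.
- posts (a point): Midway between the tops of the two fixed upright posts (5 mm diameter), which stand at (0, +-40) mm in the file's frame, tops at z = 46 mm. Axes as the file's.
- pile (a point): Centre of the top of the pile of smaller cards under the top card, at (-16, 0, 16) mm in the file's frame: 44 mm (x) by 116 mm (y), 10 mm thick. It stays in the file and does not move. Axes as the file's.
- ring_crest (a point): Midway between the crests of the two arched wire rings (4.6 mm thick, in the planes y = +-40 mm of the file, hinged at x = 48, z = 8 mm). Shut: crest at (24, 0, 65) mm in the file's frame; the rings run from the post tops over the crest to the hinge and lock the card in. Open: they lean back about 40 degrees to +x, clear of the posts, crest near (65, 0, 68) mm. They follow the lever.
- pivot (a point): Hinge axis of the lever, along the file's y: at (60.5, 0, 35.5) mm in the file's frame, axes as the file's. It sits midway between the rings in a bracket 26 mm wide (y), x 51 to 70 mm, up to z = 42 mm.
- lip (a point): Centre of the rolled lip at the lever's free end: bar of 8 mm diameter, 26 mm long along the file's y, 87 mm from pivot. The lever is a straight steel strap from pivot to lip, 3 mm thick, 14 mm wide (26 mm over the last 16). Shut, it rises 0.30 rad towards -x: lip at (-22.6, 0, 61.2) mm in the file's frame, 36 mm of air below it, open from -x. Lifting swings it up and back to +x.
- lever (a joint): Lever angle in rad: 0 shut (at its stop), 1.4 open (7 degrees past upright, to +x). Over-centre: about 7 N up at the lip start it; past 0.22 a spring throws lever and rings open. To shut: push it over to -x and down, up to about 10 N at the lip half way; below about 0.18 it snaps home by itself.
- card: Top card: stiff white board 56 (its x) x 130 (y) x 5 mm, 26 to 49 g, black rings and bars on its face, two 8 mm holes at (+16, +-40) mm on the posts. Origin: centre of its underside, z out of the face. Starts at (-16, 0, 16) mm in the file's frame, same axes; its long edges overhang the pile by 6 mm, to be gripped across the 56 mm at the middle. It must rise 30 mm to clear the posts.
- owl: White ceramic owl night light, 98 mm across at most, 150 mm tall, loose. Origin: centre of its underside, z up; it looks along its -x, which points roughly to the robot. Stays where it is.
- aspirator: Blue nasal aspirator bulb standing upright, 60 mm across, 99 mm tall. Origin: centre of its underside. Stays.
- teether: Hard star-shaped teether lying flat, 82 mm across, 12 mm thick. Origin: centre of its underside. Stays.
- pacifier_case: Closed white pacifier case, 58 x 66 mm, 43 mm high. Origin: centre of its underside. Stays.
Things that resemble listed ones, but are neither listed nor needed, are in the scene too. What is meant by the owl is not green, and is the larger of those in its own colour.

How it is judged:
By the outcome, as a careful person would: the job done as asked, in the order asked, and still so for the second after the job is handed in, with the robot touching nothing.
It also fails if it takes over 72 s, if anything falls off the work surface, if the arm or the gripper's body presses on something with over 40 N, if the wrist force passes 120 N, or if a joint passes its speed limit or range.

## Robot

A 6-joint arm with a two-finger parallel gripper is mounted at the origin on the work surface. World frame = base frame: x ahead of the robot, y to its left, z up, the work surface at z = 0. Lengths are in m, angles in rad, forces in N, time in s.
With the tool pointing down it reaches from about 0.325 to 0.9 m from the base axis. Payload 6.1 kg.
Tool frame: the origin (TCP) lies midway between the tips of the shut fingers; the grasp point (between the pads) lies 19 mm behind it; x points along the fingers, y is the direction in which the jaws open and shut, and the axes are right-handed (so a half turn about x gives the same grasp; the last joint's range is limited). The gripper opens to 85 mm and grips with 20 to 120 N. Pads are 22 mm wide; open, the fingers measure 114 mm over their backs; the gripper's body (76 mm by 85 mm) begins 54 mm behind the grasp point. The pads swing forward as they close: fully open they stand 13 mm farther back than shut.
Start: joints at [-1.361, 0.22, 1.526, -0, 1.395, -0.126], TCP at [0.206, -0.59, 0.231] pointing down, gripper open.
Joint ranges: [-2.98, 2.98], [-0.91, 2.08], [0.09, 2.57], [-1.24, 4.39], [0.2, 2.65], [-2.68, 2.68]. Speed limits (rad/s): [2.57, 2.57, 3.01, 3.14, 3.14, 3.14].

## Interface

Orientations are given as [roll, pitch, yaw] about the fixed x, y, z axes, in that order (R = Rz(yaw) Ry(pitch) Rx(roll)).
In Python, from plant import movep, move_l, set_joints, gripper_to, hold, inverse_kinematics, observe, get_image, get_calibration, Unreachable, job_done gives the robot as it stands. Calls block until the motion is done:
- movep(position, orientation): joint-space move of the TCP to a pose.
- move_l(position, feed=0.15, rotation=None, max_force=None): straight line of the TCP; rotation=None keeps the orientation; feed is the mean speed in m/s. With max_force (N) it stops when the force on the tool has changed by that much, and returns True; else False.
- set_joints(angles): joint-space move.
- gripper_to(opening, f_grip=None): finger opening in m; f_grip is the grip in N (None keeps the last); returns when the fingers have stopped.
- hold(seconds).
- inverse_kinematics(position, orientation): joint angles nearest the present ones, or None.
- observe(): the state.
- get_image(name): name is "scene" or "top"; returns (picture, depth): 400x640x3 uint8, red, green, blue; 400x640 float32, m along the optical axis (not along the pixel's ray), 0 where there is no reading.
- get_calibration(name): a dict with "intrinsics" (3x3 intrinsics, pixels), "dist_coeffs" ([k1, k2, p1, p2, k3] as OpenCV has them; the pictures are not rectified), "world_from_camera" (4x4, takes a point from camera to world coordinates). Camera axes: x right, y down, z forward; pixel columns grow to the right and rows downward; lengths in m; the calibration is good to about 2 mm. A picture is of the moment at which its call begins. get_calibration takes no time and is no camera call.
A pose or a line that the arm cannot do raises Unreachable and nothing moves.
- job_done(): hands the job in, once; it reports no verdict.
The state is a dict: "time_s": time; "q": joint angles; "joint_velocities": joint speeds; "joint_torque": joint torques, N m; "eef_pos": TCP position; "tcp_rot": TCP orientation; "ft_force": force on the tool from outside, world axes, zero at the start; "torque": the same for the moment, N m; "opening": finger opening in m.
Only numpy, scipy, OpenCV 4.12 (cv2) and the standard library are available. Lean on these libraries where they do the work, as an engineer would, in place of code of your own. Each camera call takes 0.05 s, during which the arm holds its last target. There are 200 camera calls.

## Working session

There is one attempt and no reset: what is moved stays moved. The work goes in short steps, each a Python script; the robot and the scene stay as the last script left them, time stands still between calls to the robot, and variables do not carry over. Pictures are saved under pics/ and viewed, about 8 in all and at most 12, crops included, and the job is handed in when it is done.

```bash
ls; mkdir -p pics
python3 - <<'E'
from plant import *
import cv2
for n in("scene","top"):
    p,d=get_image(n); cv2.imwrite(f"pics/{n}0.png",p[:,:,::-1]); c=get_calibration(n); print(n,c); print((d>0).mean(),d[d>0].min(),d.max())
s=observe();print(s)
E
```

```text
pics
scene {'intrinsics': array([[432.29957094,   0.        , 320.87637129],
       [  0.        , 432.29957094, 205.50836127],
       [  0.        ,   0.        ,   1.        ]]), 'dist_coeffs': array([0.03491345, 0.        , 0.        , 0.        , 0.        ]), 'world_from_camera': array([[ 3.25326680e-01,  5.13699446e-01, -7.93898879e-01,
         1.81028237e+00],
       [ 9.45600207e-01, -1.75248223e-01,  2.74095438e-01,
        -3.81021861e-01],
       [ 1.67330683e-03, -8.39881503e-01, -5.42767225e-01,
         8.44931507e-01],
       [ 0.00000000e+00,  0.00000000e+00,  0.00000000e+00,
         1.00000000e+00]])}
0.988484375 1.0402564 3.9999955
top {'intrinsics': array([[363.4073917 ,   0.        , 316.91525903],
       [  0.        , 363.4073917 , 201.75587483],
       [  0.        ,   0.        ,   1.        ]]), 'dist_coeffs': array([0.01106286, 0.        , 0.        , 0.        , 0.        ]), 'world_from_camera': array([[ 0.02335371, -0.987503  ,  0.15586028,  0.50238447],
       [-0.99958988, -0.02048042,  0.02001572, -0.00558309],
       [-0.0165735 , -0.1562638 , -0.9875763 ,  1.13564008],
       [ 0.        ,  0.        ,  0.        ,  1.        ]])}
0.99601953125 0.7138718 2.1351476
{'time_s': 0.1, 'q': array([-1.36108319e+00,  2.21177564e-01,  1.52753004e+00,  1.39457185e-05,
        1.39472108e+00, -1.26078107e-01]), 'joint_velocities': array([ 0.00090972,  0.00048476, -0.00285728,  0.00325932, -0.00088544,
        0.00044528]), 'joint_torque': array([ 8.06472399e-04, -4.98243356e+01, -3.90546191e+01, -2.31771628e-04,
        5.67932613e-03,  2.91159131e-05]), 'eef_pos': array([ 0.20584213, -0.58952868,  0.23027224]), 'tcp_rot': array([-1.70435002,  1.56896025,  1.77303143]), 'ft_force': array([ 0.0366291 , -0.39492221, -0.24937365]), 'torque': array([ 0.03211407, -0.03613346,  0.01001091]), 'opening': 0.08578140617768283}
```

View pics/scene0.png

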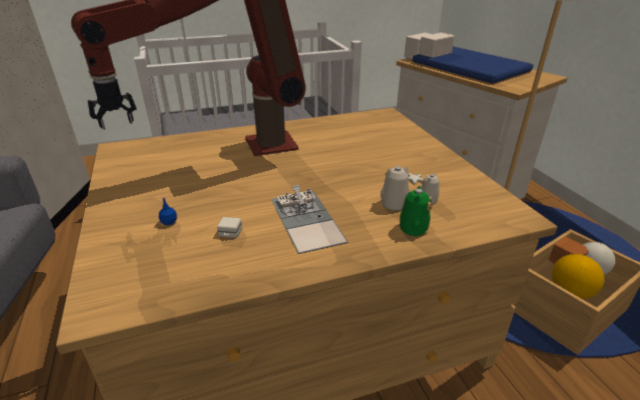

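View pics/top0.png

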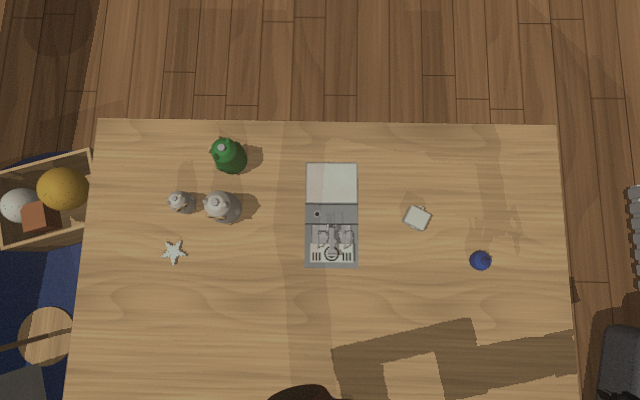

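The scene view shows the file at about (308,218), the big white owl at (396,188) and a small white and a green decoy beside it. The top view shows the file at (332,215), owl at (222,207), teether (174,251), pacifier case (417,217) and aspirator (480,260).

```bash
cat > h.py <<'E'
from plant import *
import numpy as np, cv2
def rays(n,uv):
    c=get_calibration(n); uv=np.asarray(uv,float).reshape(-1,1,2)
    x=cv2.undistortPoints(uv,c["intrinsics"],c["dist_coeffs"]).reshape(-1,2)
    T=c["world_from_camera"]; return T[:3,3], np.c_[x,np.ones(len(x))]@T[:3,:3].T
def plane(n,uv,z):
    o,r=rays(n,uv); return o+r*((z-o[2])/r[:,2])[:,None]
def cloud(n,d):
    h,w=d.shape; v,u=np.mgrid[:h,:w]; o,r=rays(n,np.c_[u.ravel(),v.ravel()])
    P=o+r*d.reshape(-1,1); P[d.ravel()==0]=np.nan; return P.reshape(h,w,3)
def proj(n,P):
    c=get_calibration(n); W=np.linalg.inv(c["world_from_camera"])
    return cv2.projectPoints(np.asarray(P,float).reshape(-1,1,3),cv2.Rodrigues(W[:3,:3])[0],W[:3,3],c["intrinsics"],c["dist_coeffs"])[0].reshape(-1,2)
def crop(n,p,x,y,w,h,k,f):
    cv2.imwrite(f"pics/{f}.png",cv2.resize(p[y:y+h,x:x+w,::-1],None,fx=k,fy=k,interpolation=cv2.INTER_CUBIC))
E
python3 - <<'E'
from h import *
I={}
for n in("scene","top"):
    p,d=get_image(n); I[n]=(p,d,cloud(n,d)); np.savez(f"{n}.npz",p=p,d=d)
p,d,P=I["top"]; crop("top",p,290,150,90,130,4,"tc"); A=cv2.imread("pics/tc.png")
p2,d2,P2=I["scene"]; crop("scene",p2,255,175,110,86,4,"sc"); B=cv2.imread("pics/sc.png")
m=np.zeros((520,800,3),np.uint8); m[:520,:360]=A; m[:344,360:800]=B; cv2.imwrite("pics/both.png",m)
# clusters above table by cloud
for n in I:
    P=I[n][2]; z=P[...,2]; M=((z>.008)&(z<.2)&(P[...,0]>.3)&(P[...,0]<.95)&(abs(P[...,1])<.6)).astype(np.uint8)
    k,l,s,c=cv2.connectedComponentsWithStats(M)
    for i in range(1,k):
        if s[i,4]>25:
            Q=P[l==i]; print(n,s[i],Q.min(0).round(3),Q.max(0).round(3),"zq",np.percentile(Q[:,2],[50,98]).round(3))
    t=P[...,2][(abs(z)<.006)&(P[...,0]>.4)&(P[...,0]<.8)&(abs(P[...,1])<.5)]; print(n,"table",np.median(t))
# file grey-board outline in top view
E
```

```text
scene [ 380  166   60   70 2649] [0.477 0.237 0.008] [0.861 0.495 0.153] zq [0.08  0.147]
scene [277 185  40  28 552] [ 0.492 -0.099  0.008] [0.608 0.033 0.071] zq [0.022 0.065]
scene [159 198  18  27 300] [ 0.492 -0.5    0.01 ] [ 0.542 -0.446  0.102] zq [0.044 0.09 ]
scene [217 217  25  20 410] [ 0.599 -0.329  0.008] [ 0.672 -0.249  0.048] zq [0.04  0.046]
scene table 0.0011624253575035493
top [ 208  136   39   38 1035] [0.761 0.243 0.011] [0.859 0.338 0.154] zq [0.12 0.15]
top [167 191  29  24 519] [0.633 0.397 0.008] [0.701 0.461 0.109] zq [0.084 0.105]
top [ 202  190   40   35 1001] [0.604 0.249 0.009] [0.699 0.334 0.154] zq [0.124 0.151]
top [402 205  29  26 506] [ 0.598 -0.326  0.009] [ 0.675 -0.245  0.049] zq [0.042 0.047]
top [ 310  224   43   39 1069] [ 0.494 -0.094  0.008] [0.609 0.035 0.068] zq [0.021 0.065]
top [161 240  25  25 264] [0.478 0.42  0.008] [0.551 0.493 0.018] zq [0.011 0.016]
top [469 250  23  20 339] [ 0.485 -0.494  0.01 ] [ 0.541 -0.444  0.101] zq [0.049 0.094]
top table 0.0002330589418968465
```

View pics/both.png

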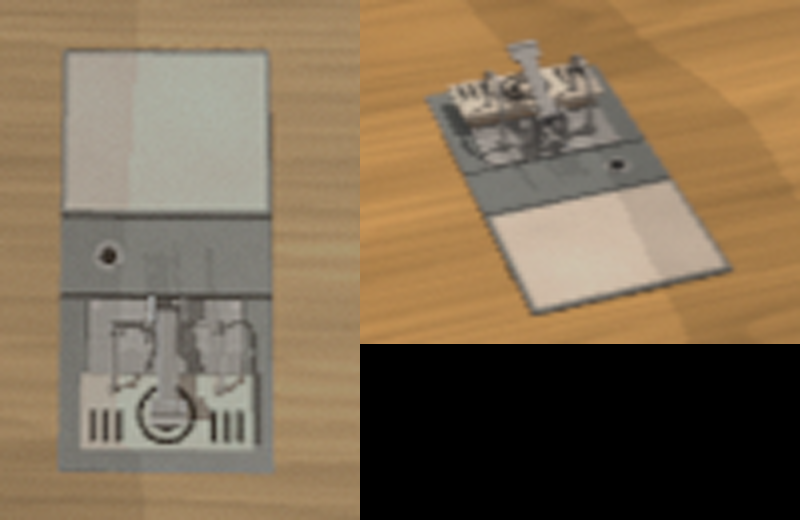

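The crops show the file in both views. In the top one (4x, offset 290,150) the outline corners are (64,49), (268,49), (272,470), (59,470), the card spans (80,375)-(258,448) and the lever lip is at about (167,412). In the scene crop the lip is at about (523,47), i.e. (163,47) from its own left edge.

Run:
```python
from h import *
f=lambda c,o:(np.array(c,float)+.5)/4-.5+o
fc=plane("top",f([(64,49),(268,49),(272,470),(59,470)],(290,150)),.003)
print("file",fc.round(4))
cc=plane("top",f([(81,374),(257,374),(258,448),(80,448)],(290,150)),.021); print("card",cc.round(4),cc.mean(0))
fs=plane("scene",f([(731-360,268),(533-360,313),(427-360,97)],(255,175)),.003);print("file scene (+x,+y),(+x,-y),(-x,-y)",fs.round(4))
dx=(fc[0]+fc[1]-fc[2]-fc[3])/2; L=np.linalg.norm(dx); yaw=np.arctan2(dx[1],dx[0]); 
R=np.array([[np.cos(yaw),-np.sin(yaw)],[np.sin(yaw),np.cos(yaw)]])
o=fc.mean(0)[:2]-R@[105e-3,0]
print("L",L,"W",np.linalg.norm(fc[0]-fc[1]),np.linalg.norm(fc[3]-fc[2]),"yaw",yaw,"origin",o,"card centre pred",o+R@[-.016,0])
# lip by two views
a,ra=rays("top",f([(167,412)],(290,150)));b,rb=rays("scene",f([(163,47)],(255,175)))
t=np.linalg.lstsq(np.c_[ra[0],-rb[0]],b-a,rcond=None)[0];q1=a+t[0]*ra[0];q2=b+t[1]*rb[0];print("lip",q1,q2,"pred",o+R@[-.0226,0])
# predicted pixels overlay
def W(x,y,z): return np.r_[o+R@[x,y],z]
pts=[W(.272,.083,.003),W(.272,-.083,.003),W(-.062,.083,.003),W(-.062,-.083,.003),W(-.044,.065,.021),W(-.044,-.065,.021),W(.012,-.065,.021),W(.012,.065,.021),W(-.0226,.013,.0612),W(-.0226,-.013,.0612)]
for n in("scene","top"):
    print(n,proj(n,pts).round(1).tolist())
    Z=np.load(n+".npz"); p=Z["p"]; P=cloud(n,Z["d"]); k=6
    x,y,w,h={"scene":(270,180,66,45),"top":(300,218,66,56)}[n]
    im=cv2.resize(p[y:y+h,x:x+w,::-1],None,fx=k,fy=k,interpolation=cv2.INTER_CUBIC)
    for q in proj(n,pts): cv2.circle(im,tuple(int(v) for v in ((q-[x,y]+.5)*k-.5).round()),3,(0,0,255),1)
    cv2.imwrite(f"pics/ov_{n}.png",im)
    z=P[...,2]; M=(z>.058)&(z<.068)&(P[...,0]>.45)&(P[...,0]<.56)&(abs(P[...,1]+.03)<.06)
    if M.any(): print("z~.06",P[M].min(0).round(3),P[M].max(0).round(3),np.median(P[M],0).round(3),M.sum())
    # owl: widest horizontal slice
    O=P[(P[...,0]>.58)&(P[...,0]<.72)&(P[...,1]>.23)&(P[...,1]<.36)&(z>.03)]
    print("owl",n,O.min(0).round(3),O.max(0).round(3),np.median(O[O[:,2]>.12],0).round(3))
a,b=cv2.imread("pics/ov_top.png"),cv2.imread("pics/ov_scene.png")
b=cv2.copyMakeBorder(b,0,a.shape[0]-b.shape[0],0,0,cv2.BORDER_CONSTANT); cv2.imwrite("pics/ov.png",np.hstack([a,b]))
```

```text
file [[ 0.8101  0.0567  0.003 ]
 [ 0.8131 -0.1069  0.003 ]
 [ 0.4812 -0.112   0.003 ]
 [ 0.4773  0.0511  0.003 ]]
card [[ 0.5501  0.0355  0.021 ]
 [ 0.5531 -0.0985  0.021 ]
 [ 0.4976 -0.0997  0.021 ]
 [ 0.4944  0.0348  0.021 ]] [ 0.52380517 -0.03196672  0.021     ]
file scene (+x,+y),(+x,-y),(-x,-y) [[ 0.8059  0.0551  0.003 ]
 [ 0.8091 -0.1097  0.003 ]
 [ 0.4777 -0.1133  0.003 ]]
L 0.3324413410368674 W 0.16356301126033596 0.16314481109270695 yaw 0.01607221791272727 origin [ 0.54042697 -0.02945113] card centre pred [ 0.52442904 -0.02970827]
lip [ 0.52209142 -0.02955244  0.06500261] [ 0.52130107 -0.03236603  0.06505105] pred [ 0.51782989 -0.02981434]
scene [[348.8, 242.4], [298.8, 253.7], [314.2, 191.3], [271.5, 199.2], [311.2, 190.3], [277.3, 196.5], [281.4, 204.4], [316.2, 197.8], [299.3, 186.1], [292.3, 187.3]]
z~.06 [ 0.508 -0.074  0.058] [0.552 0.005 0.068] [ 0.522 -0.033  0.061] 36
owl scene [0.609 0.243 0.031] [0.705 0.347 0.153] [0.666 0.287 0.135]
top [[305.2, 161.6], [357.0, 161.7], [303.9, 267.2], [358.1, 267.6], [309.6, 261.3], [352.6, 261.6], [352.5, 243.0], [309.8, 242.7], [327.0, 254.1], [335.9, 254.2]]
z~.06 [ 0.515 -0.069  0.058] [0.56  0.013 0.068] [ 0.527 -0.029  0.061] 80
owl top [0.606 0.249 0.031] [0.699 0.334 0.154] [0.65  0.295 0.137]
```

View pics/ov.png

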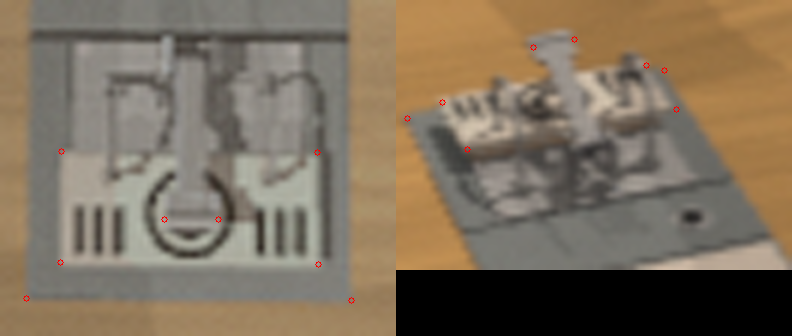

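The overlay agrees to about 3 mm in both views: the lip circles fall on the lever's end bar and the card and file corners match. Averaging the two views gives a file origin of about (0.539, -0.0305) and yaw 0.016. Next I'll lift the lever with the shut fingers hooked under the lip.

```bash
cat >> h.py <<'E'
YAW=.016; O=np.array([.539,-.0305])
R2=np.array([[np.cos(YAW),-np.sin(YAW)],[np.sin(YAW),np.cos(YAW)]])
def F(x,y,z): return list(O+R2@[x/1e3,y/1e3])+[z/1e3]
def st(s=""):
    o=observe(); print(s,"t",round(o["time_s"],2),"p",o["eef_pos"].round(4),"f",o["ft_force"].round(1),"w",round(o["opening"],4)); return o
E
python3 - <<'E'
from h import *
T=[0,.61,YAW]
q=[inverse_kinematics(F(*p),T) for p in((-110,0,75),(-20,0,37),(-10,0,85))]; print([None if x is None else x.round(2) for x in q])
gripper_to(0.0)
movep(F(-110,0,75),T); st("pre")
print(move_l(F(-20,0,37),feed=.12,max_force=10)); st("under")
print(move_l(F(-12,0,75),feed=.08,max_force=35)); st("up")
print(move_l(F(-60,0,110),feed=.2)); st("back")
p,d=get_image("scene"); p2,d2=get_image("top")
crop("s",p,240,130,120,110,5,"s1"); crop("t",p2,290,150,90,130,4,"t1")
a=cv2.imread("pics/s1.png"); 
Z=np.load("top.npz")["p"]; crop("t",Z,195,180,50,50,4,"o"); b=cv2.imread("pics/o.png"); a=np.hstack([a,cv2.copyMakeBorder(b,0,350,0,0,cv2.BORDER_CONSTANT)]); cv2.imwrite("pics/v1.png",a)
E
```

```text
[None, None, None]Traceback (most recent call last):
  File "<stdin>", line 5, in <module>
plant.Unreachable: the arm cannot take that pose within its joint ranges
```

Run:
```python
from h import *
for roll in(0,np.pi,np.pi/2,-np.pi/2):
  for y in (YAW,.5,-.5):
    print(round(roll,2),y,["".join("x" if inverse_kinematics(F(*p),[roll,a,y]) is None else "o" for a in np.arange(.3,2.3,.1)) for p in((-90,0,75),(-20,0,37),(-12,0,75))])
```

```text
0 0.016 ['xxxxxxxooooooooooooo', 'xxxxxxxooooooooooooo', 'xxxxxxoooooooooooooo']
0 0.5 ['ooxxxxxxxxoooooooooo', 'ooooooxxxxoooooooooo', 'oooooxxxxxoooooooooo']
0 -0.5 ['xxxxxxoooooooooooooo', 'oooooxoooooooooooooo', 'ooooxooooooooooooooo']
3.14 0.016 ['xxxxxxxooooooooooooo', 'xxxxxooooooooooooooo', 'xxxxoooooooooooooooo']
3.14 0.5 ['ooxxxooooooooooooooo', 'oooooooooooooooooooo', 'oooooooooooooooooooo']
3.14 -0.5 ['xxxxxxoooooooooooooo', 'oooooxxooooooooooooo', 'ooooxxxooooooooooooo']
1.57 0.016 ['xxxxxxxooooooooooooo', 'xxxxxooooooooooooooo', 'xxxxoooooooooooooooo']
1.57 0.5 ['xoxxxooooooooooooooo', 'xxoooooooooooooooooo', 'xooooooooooooooooooo']
1.57 -0.5 ['xxxxxxoooooooooooooo', 'xxxooxoooooooooooooo', 'xxooxooooooooooooooo']
-1.57 0.016 ['xxxxxxxoooxxxxxxxxxx', 'xxxxxooooxxxxxxxxxxx', 'xxxxoooooxxxxxxxxxxx']
-1.57 0.5 ['ooxxxoooooooooooooox', 'ooooooooooooooooooxx', 'ooooooooooooooooooox']
-1.57 -0.5 ['xxxxxxooooxxxxxxxxxx', 'oooooxooooxxxxxxxxxx', 'ooooxoooooxxxxxxxxxx']
```

```bash
cat > s1.py <<'E'
from h import *
T=[np.pi,1.05,YAW]
for p in((-85,0,60),(-24,0,34),(-10,0,75)): q=inverse_kinematics(F(*p),T); print(None if q is None else q.round(2))
if inverse_kinematics(F(-85,0,60),T) is None: raise SystemExit
gripper_to(0.0)
movep(F(-85,0,60),T); st("pre")
move_l(F(-75,0,35),feed=.12,max_force=10)
print(move_l(F(-24,0,34),feed=.1,max_force=10)); st("under")
print(move_l(F(-14,0,75),feed=.08,max_force=35)); st("up")
print(move_l(F(-70,0,110),feed=.2)); st("back")
p,d=get_image("scene"); p2,d2=get_image("top")
crop("s",p,240,130,120,110,5,"s1"); crop("t",p2,290,150,90,130,4,"t1")
a=cv2.imread("pics/s1.png"); 
Z=np.load("top.npz")["p"]; crop("t",Z,195,180,50,50,4,"o"); b=cv2.imread("pics/o.png"); a=np.hstack([a,cv2.copyMakeBorder(b,0,350,0,0,cv2.BORDER_CONSTANT)]); cv2.imwrite("pics/v1.png",a)
E
python3 s1.py
```

```text
[-0.39 -0.37  2.52  0.4   0.54  0.87]
[-0.32 -0.1   2.38  0.44  0.4   0.87]
[-0.31 -0.16  2.33  0.34  0.5   0.99]
pre t 3.44 p [ 0.4548 -0.0327  0.0608] f [ 0.4 -0.1 -0.4] w -0.0
True
under t 4.33 p [ 0.5132 -0.0309  0.0341] f [-0.5 -0.1 -0.3] w 0.0003
False
up t 5.02 p [ 0.5254 -0.0309  0.0755] f [-0.6  0.1 -0.1] w -0.0002
False
back t 5.5 p [ 0.4696 -0.032   0.1104] f [ 0.3 -0.1 -0.1] w -0.0002
```

View pics/v1.png

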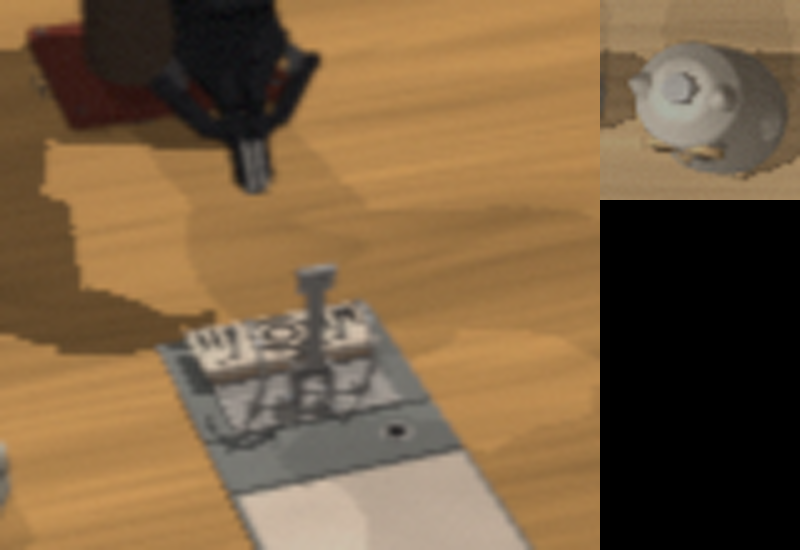

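The lever now stands upright (lip at crop (317,270)) and the rings lean back. The card is still in place, with the fingers clear of it. The owl crop shows feet at the bottom and ears left and right, so the owl faces roughly -x. Next I'll touch the table to calibrate the tips and fit the owl.

Run:
```python
from h import *
from scipy.optimize import least_squares
Q=[]
for n in("scene","top"):
    Z=np.load(n+".npz"); P=cloud(n,Z["d"]).reshape(-1,3)
    for a,b in((.03,.06),(.06,.09)):
        S=P[(P[:,2]>a)&(P[:,2]<b)&(P[:,0]>.595)&(P[:,0]<.72)&(P[:,1]>.235)&(P[:,1]<.352)]
        if len(S)<8: continue
        r=least_squares(lambda v:np.hypot(S[:,0]-v[0],S[:,1]-v[1])-v[2],[.655,.292,.045],loss="soft_l1",f_scale=.002)
        print(n,a,len(S),r.x.round(4),S.min(0).round(3),S.max(0).round(3))
print("feet",plane("top",[(195+(685-600)/4,180+150/4)],.01), "ears",plane("top",[(195+10,180+21),(195+31.2,180+24)],.14))
T=[np.pi/2,np.pi/2,YAW]
for s in(1,-1):
    for z in((F(-16,0,120)),[.55,.3,.1]): q=inverse_kinematics(z,[s*np.pi/2,np.pi/2,YAW]);print(s,None if q is None else q.round(2))
```

```text
scene 0.03 181 [0.6469 0.2975 0.0508] [0.637 0.243 0.031] [0.705 0.347 0.06 ]
scene 0.06 226 [0.6486 0.2971 0.0456] [0.631 0.247 0.06 ] [0.701 0.346 0.09 ]
top 0.03 100 [0.6531 0.2991 0.0471] [0.606 0.249 0.031] [0.699 0.329 0.06 ]
top 0.06 147 [0.6533 0.3    0.0441] [0.608 0.251 0.06 ] [0.698 0.319 0.09 ]
feet [[0.62367878 0.33080479 0.01      ]] ears [[0.65518189 0.32648604 0.14      ]
 [0.64796787 0.26672874 0.14      ]]
1 [-0.21  0.09  1.89  0.    1.16 -0.23]
1 [ 0.37  0.34  1.63 -0.    1.16  0.36]
-1 None
-1 None
```

Run:
```python
from h import *
T=[np.pi/2,np.pi/2,YAW]
movep([.40,-.033,.06],T); gripper_to(.056); 
move_l([.40,-.033,.016],feed=.15)
h=move_l([.40,-.033,-.012],feed=.03,max_force=4); o=st("touch"+str(h)); zt=o["eef_pos"][2]
move_l([.40,-.033,.12],feed=.25); gripper_to(.072)
move_l(F(-16,0,110),feed=.25); move_l(F(-16,0,45),feed=.25); st("above")
p,d=get_image("scene"); crop("s",p,265,120,80,90,6,"s2")
```

```text
touchTrue t 8.45 p [ 0.4    -0.033  -0.0042] f [-1.8  0.5  7.4] w 0.0558
above t 10.46 p [ 0.5213 -0.0306  0.0448] f [0.8 0.6 1.4] w 0.0723
```

View pics/s2.png

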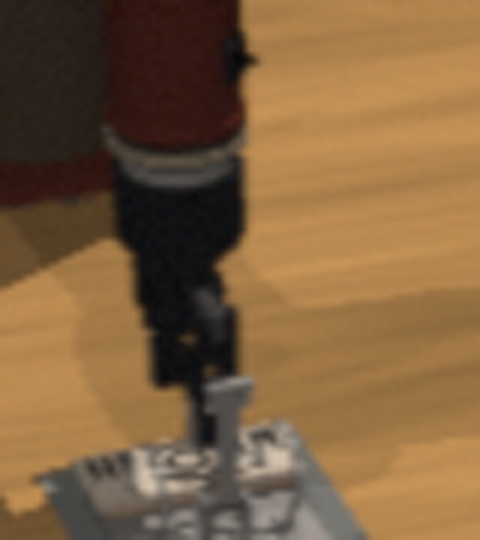

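The gripper is over the card, in front of the open lever, with a finger on either side of it. The tips sit 4.2 mm behind the TCP at 56 mm opening. Gripping now.

Run:
```python
from h import *
f0=observe()["ft_force"]
print(move_l(F(-16,0,10.5),feed=.08,max_force=8)); st("down")
gripper_to(.0,f_grip=25); o=st("grip")
df=o["ft_force"]-f0; print("df",df.round(1))
d=R2.T@df[:2]; print("file-frame push",d.round(1))
```

```text
False
down t 11.09 p [ 0.5226 -0.0307  0.0099] f [ 0.1 -0.6  0.5] w 0.0722
grip t 11.38 p [ 0.5234 -0.0308  0.0111] f [-0.5 -0.8  2.4] w 0.055
df [-0.5 -0.6  2.5]
file-frame push [-0.5 -0.6]
```

Run:
```python
from h import *
p=observe()["eef_pos"]
hit=False
for z in (.02,.03,.045,.075):
    hit=move_l([p[0],p[1],z],feed=.06,max_force=8); o=st("lift"+str(hit))
    if hit: break
if not hit: move_l([p[0],p[1],.13],feed=.2)
a,_=get_image("scene"); b,_=get_image("top"); st()
crop("s",a,255,90,100,120,4,"a"); crop("t",b,290,190,90,120,4,"b")
cv2.imwrite("pics/v3.png",np.hstack([cv2.imread("pics/a.png"),cv2.imread("pics/b.png")]))
```

```text
liftFalse t 11.69 p [ 0.5234 -0.0309  0.0205] f [-3.  -0.2  1. ] w 0.0549
liftFalse t 12.01 p [ 0.5234 -0.0309  0.0305] f [-2.9 -0.1  1.9] w 0.0551
liftFalse t 12.41 p [ 0.5243 -0.031   0.0459] f [ 0.2 -0.1 -0.3] w 0.055
liftFalse t 13.06 p [ 0.5234 -0.0308  0.0752] f [ 0.6 -0.1  0.3] w 0.0549
 t 13.58 p [ 0.5224 -0.0307  0.1287] f [-0.4 -0.4 -1.5] w 0.055
```

View pics/v3.png

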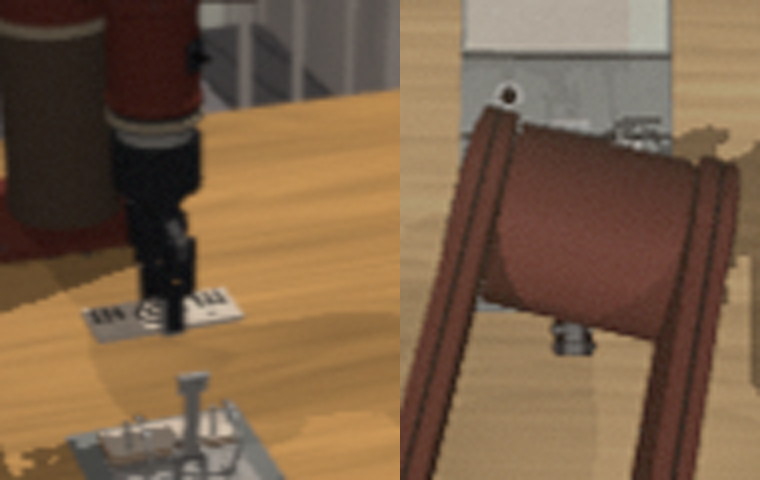

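Run:
```python
from h import *
a,d=get_image("scene"); P=cloud("scene",d)
M=(P[...,2]>.115)&(P[...,2]<.16)&(abs(P[...,0]-.523)<.045)&(abs(P[...,1]+.03)<.085)&(a.astype(int).sum(2)>330)
Q=P[M]; n=np.linalg.lstsq(np.c_[Q[:,:2]-[.523,-.031],np.ones(len(Q))],Q[:,2],rcond=None)[0]; print("card plane slopes,z",n.round(3),len(Q),"y range",Q[:,1].min().round(3),Q[:,1].max().round(3))
c=[.545,.310]; T=[np.pi/2,np.pi/2,-.12]
move_l(c+[.10],feed=.2,rotation=T); st("over")
move_l(c+[.03],feed=.2); st("low")
a,d=get_image("scene"); crop("s",a,350,120,100,120,5,"a"); b,_=get_image("top"); crop("t",b,160,170,100,120,5,"b"); cv2.imwrite("pics/v4.png",cv2.resize(np.hstack([cv2.imread("pics/a.png"),cv2.imread("pics/b.png")]),(800,480)))
```

```text
card plane slopes,z [-0.012 -0.001  0.139] 117 y range -0.098 0.033
over t 15.5 p [0.5451 0.3092 0.1001] f [ 0.4  0.2 -0. ] w 0.0555
low t 16.0 p [0.545  0.3096 0.0301] f [ 0.1  0.5 -0.3] w 0.055
```

View pics/v4.png

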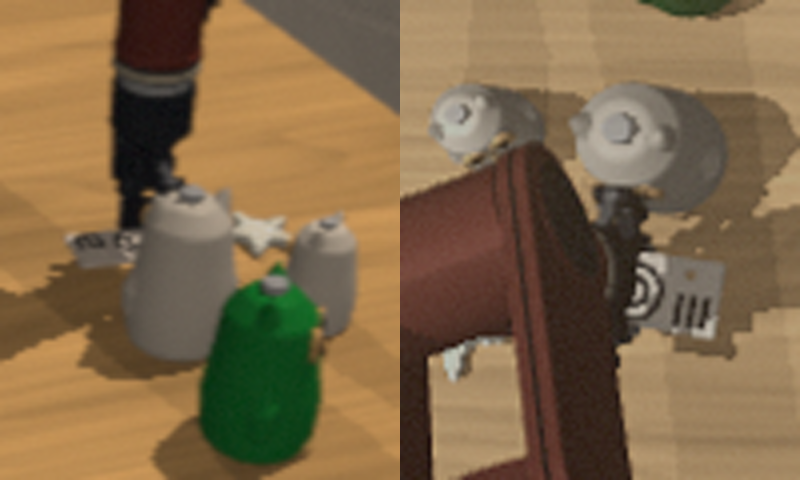

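The card is level (slope about 0.01) and sits in front of the owl, with the gripper clear of owl and teether. Laying it down.

Run:
```python
from h import *
c=[.545,.310]
move_l(c+[.004],feed=.12)
h=move_l(c+[-.0065],feed=.02,max_force=3); st("set"+str(h))
gripper_to(.066); st("rel")
move_l(c+[.05],feed=.08); move_l(c+[.17],feed=.3)
gripper_to(0.)
# to behind the open lever, tool down, jaws along file y
T=[0,np.pi/2,YAW]
for r in (0,np.pi):
    for p in((115,0,150),(110,0,112),(0,0,70)):
        q=inverse_kinematics(F(*p),[r,np.pi/2,YAW]); print(r,p,None if q is None else q.round(2))
move_l(F(115,0,180),feed=.3) ; st()
a,d=get_image("scene"); b,db=get_image("top"); np.savez("s5.npz",p=a,d=d,b=b,db=db)
crop("s",a,240,110,160,110,4,"a"); crop("t",b,160,170,200,110,4,"b")
A=cv2.imread("pics/a.png");B=cv2.imread("pics/b.png"); k=np.zeros((880,800,3),np.uint8);k[:440,:640]=A;k[440:]=B; cv2.imwrite("pics/v5.png",cv2.resize(k,(545,600)))
```

```text
setTrue t 16.75 p [0.5444 0.3101 0.0017] f [-2.1  1.2  0.9] w 0.0552
rel t 17.02 p [0.5433 0.3098 0.0007] f [-2.  -0.6 -0.4] w 0.066
0 (115, 0, 150) [-0.16  0.35  1.52  0.    1.27 -1.75]
0 (110, 0, 112) [-0.17  0.38  1.56  0.    1.2  -1.75]
0 (0, 0, 70) [-0.2   0.2   1.88  0.    1.07 -1.79]
3.141592653589793 (115, 0, 150) [-0.16  0.35  1.52  0.    1.27  1.39]
3.141592653589793 (110, 0, 112) [-0.17  0.38  1.56  0.    1.2   1.39]
3.141592653589793 (0, 0, 70) [-0.2   0.2   1.88  0.    1.07  1.35]
 t 20.3 p [ 0.6536 -0.0272  0.1798] f [0.4 0.5 0.8] w -0.0003
```

View pics/v5.png

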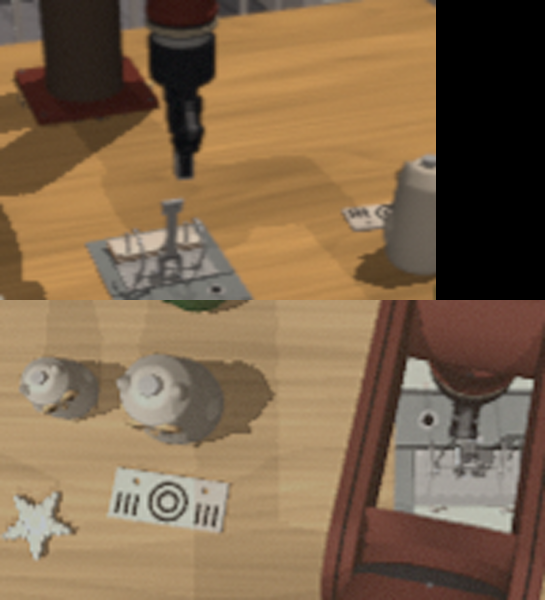

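The card lies flat with its pattern up in front of the owl (top crop about (168,500)), and the owl and teether are unmoved. The set-down guard tripped a few millimetres early. Now the lever.

Run:
```python
from h import *
Z=np.load("s5.npz"); P=cloud("scene",Z["d"]); M=(P[...,2]>.10)&(P[...,2]<.14)&(abs(P[...,1]+.03)<.03)&(P[...,0]>.56)&(P[...,0]<.66); Q=P[M]; print("lip",Q.min(0).round(3),Q.max(0).round(3),len(Q),"exp",np.round(F(71.7,0,122),3))
f=observe()["ft_force"]
T=[np.pi,np.pi/2,YAW]
movep(F(120,0,160),T); move_l(F(116,0,115),feed=.2,max_force=8); st("start")
def tcp(th): c,s=np.cos(th),np.sin(th); return F(60.5-83*c+4*s+11, 0, 35.5+83*s+4*c)
for th in np.r_[1.7,np.arange(1.55,.54,-.15)]:
    h=move_l(tcp(th),feed=.08,max_force=25); st(f"{th-.3:.2f} {h}")
    if h: break
a,d=get_image("scene"); crop("s",a,250,110,100,110,5,"s6")
```

```text
lip [ 0.601 -0.045  0.1  ] [ 0.616 -0.018  0.128] 49 exp [ 0.611 -0.029  0.122]
start t 22.07 p [ 0.654  -0.0284  0.114 ] f [-0.1  0.9  0.2] w -0.0002
1.40 False t 22.59 p [ 0.626  -0.0293  0.1186] f [ 0.3  0.7 -0.9] w 0.0001
1.25 False t 22.9 p [ 0.6148 -0.0295  0.1197] f [ 5.3 -1.  -1.2] w 0.0001
1.10 False t 23.21 p [ 0.603  -0.0297  0.1197] f [6.1 0.6 1.7] w -0.0002
0.95 False t 23.52 p [ 0.5914 -0.0299  0.118 ] f [5.7 1.4 4. ] w -0.0002
0.80 False t 23.82 p [ 0.58   -0.0302  0.1142] f [5.1 0.4 5.3] w 0.0002
0.65 False t 24.13 p [ 0.5688 -0.0305  0.1079] f [6.  0.2 5.3] w 0.0002
0.50 False t 24.44 p [ 0.5585 -0.0309  0.0998] f [ 4.2 -1.4  1.4] w 0.0001
0.35 False t 24.75 p [ 0.5493 -0.0311  0.0903] f [ 4.9 -2.3  0.8] w 0.0001
```

View pics/s6.png

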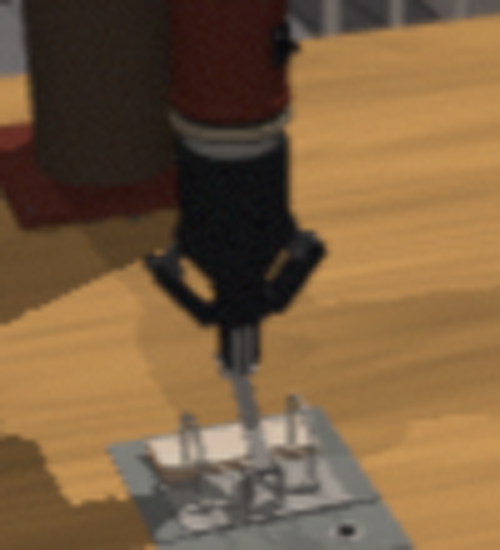

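The lever follows the fingers down with reaction forces of about 6 to 8 N, as expected. Continuing to the snap, then I'll retreat and check.

Run:
```python
from h import *
def tcp(th): c,s=np.cos(th),np.sin(th); return F(60.5-83*c+4*s+11, 0, 35.5+83*s+4*c)
for th in (.58,.52,.46,.41,.37):
    h=move_l(tcp(th),feed=.06,max_force=12); o=st(f"{th-.3:.2f} {h}")
    if h: break
hold(.2); st("held")
p=observe()["eef_pos"]; move_l([p[0],p[1],.20],feed=.2); move_l([.40,-.3,.25],feed=.3); hold(.3)
a,d=get_image("scene"); b,db=get_image("top"); st()
for n,dd in(("scene",d),("top",db)):
    P=cloud(n,dd); z=P[...,2]; M=(z>.05)&(z<.13)&(P[...,0]>.48)&(P[...,0]<.65)&(abs(P[...,1]+.03)<.07); Q=P[M]; print(n,"mech",Q.min(0).round(3),Q.max(0).round(3),"lip top",np.median(Q[Q[:,0]<.525],0).round(3))
    M=((z>.008)&(z<.2)&(P[...,0]>.35)&(P[...,0]<.95)&(abs(P[...,1])<.6)).astype(np.uint8); k,l,s,c=cv2.connectedComponentsWithStats(M)
    for i in range(1,k):
        if s[i,4]>25: Q=P[l==i]; print(n,s[i],Q.min(0).round(3),Q.max(0).round(3))
P=cloud("top",db); hsv=cv2.cvtColor(b,cv2.COLOR_RGB2HSV)
M=(P[...,0]>.49)&(P[...,0]<.598)&(P[...,1]>.22)&(P[...,1]<.40)&(hsv[...,1]<60); Q=P[M]
m=cv2.minAreaRect(Q[:,:2].astype(np.float32)*1000); print("card",m,"z",np.percentile(Q[:,2],[5,50,95]).round(4))
crop("s",a,255,165,190,70,4,"a"); crop("t",b,160,180,200,100,4,"b")
A=cv2.imread("pics/a.png");B=cv2.imread("pics/b.png"); k=np.zeros((680,800,3),np.uint8);k[:280,:760]=A;k[280:]=B; cv2.imwrite("pics/v7.png",cv2.resize(k,(700,595)))
```

```text
0.28 False t 25.05 p [ 0.5448 -0.031   0.0852] f [ 4.  -1.   1.5] w -0.0
0.22 False t 25.3 p [ 0.5398 -0.0303  0.0796] f [ 1.8 -1.1  0.2] w 0.0002
0.16 False t 25.55 p [ 0.5364 -0.0301  0.0748] f [ 0.2  0.3 -0.1] w 0.0004
0.11 False t 25.8 p [ 0.5353 -0.0304  0.0717] f [-0.1 -0.2 -0.1] w -0.0002
0.07 False t 26.05 p [ 0.5342 -0.0305  0.069 ] f [ 0.2 -0.7  0. ] w 0.0001
held t 26.25 p [ 0.5347 -0.0306  0.0693] f [ 0.  -0.  -0.5] w -0.0001
 t 28.62 p [ 0.4003 -0.2995  0.25  ] f [ 0.2  0.3 -0.8] w -0.0001
scene mech [ 0.505 -0.074  0.05 ] [0.586 0.01  0.069] lip top [ 0.519 -0.032  0.062]
scene [ 380  167   60   69 2652] [0.476 0.237 0.008] [0.861 0.497 0.155]
scene [279 185  36  29 494] [ 0.495 -0.091  0.008] [0.611 0.034 0.069]
scene [159 198  18  27 301] [ 0.498 -0.5    0.008] [ 0.541 -0.446  0.099]
scene [217 217  25  20 412] [ 0.592 -0.329  0.008] [ 0.676 -0.249  0.048]
top mech [ 0.515 -0.07   0.05 ] [0.587 0.014 0.069] lip top [ 0.52  -0.029  0.063]
top [ 208  136   39   38 1037] [0.762 0.242 0.012] [0.857 0.338 0.154]
top [167 191  29  23 516] [0.633 0.397 0.008] [0.7   0.459 0.107]
top [ 202  190   40   34 1000] [0.607 0.247 0.008] [0.701 0.334 0.154]
top [402 205  29  26 501] [ 0.598 -0.326  0.008] [ 0.675 -0.245  0.049]
top [312 224  39  36 836] [ 0.502 -0.088  0.008] [0.608 0.03  0.069]
top [161 240  25  25 262] [0.478 0.419 0.008] [0.551 0.493 0.018]
top [469 250  23  20 339] [ 0.485 -0.495  0.013] [ 0.541 -0.443  0.101]
card ((545.578857421875, 311.291259765625), (131.4080810546875, 57.47190475463867), 83.13956451416016) z [0.0009 0.0053 0.0089]
```

View pics/v7.png

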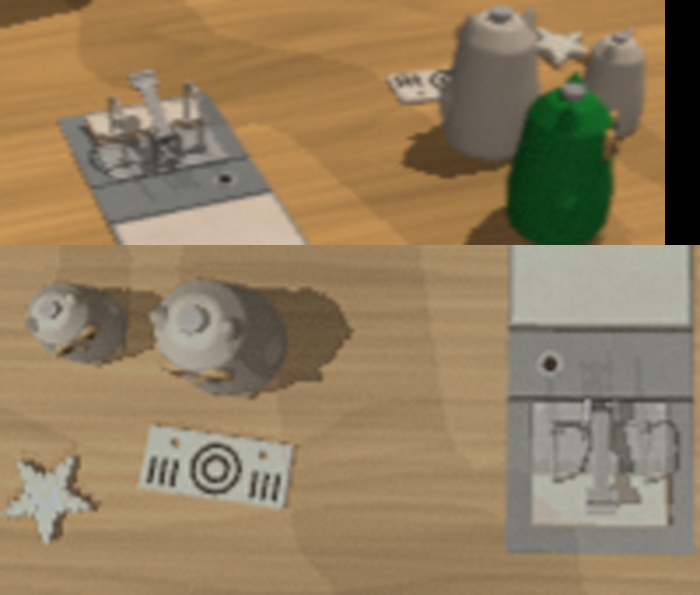

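The lever is down and the rings are shut: the lip's height matches the picture from before the lift. The card is flat at (0.546, 0.311) with its pattern up, and nothing else has moved. Handing in.

```bash
python3 -c "
from plant import *
print(job_done())"
```

```text
the job is handed in; nothing more can be done
None
```

The job is done and handed in at about 29 s. I hooked the shut fingers under the lip and lifted the lever until the rings sprang open. Then I took the card straight up off the posts, laid it in front of the owl, and pressed the lever back until it snapped shut.

**Last checks:**
- **Card:** it lies flat with its pattern up, centred at (0.546, 0.311). Its near edge is about 3 cm from the owl.
- **Lever:** the lip is back at z ≈ 62 mm, as before the lift. The reaction force stayed at about 8 N or less and fell to zero at the snap, so it was not forced.
- **Other things:** owl, aspirator, teether and pacifier case are where they were, within about 3 mm measurement noise. The robot is clear of everything.

**One thing went less well:** the contact guard tripped early when I set the card down, so I released it about 5–6 mm above the top instead of in contact. It landed flat where intended.

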